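# One click hotter under the tawa

### The arm

A 7-joint arm with a two-finger parallel gripper is mounted at the origin on the work surface. World frame = base frame: x ahead of the robot, y to its left, z up, the work surface at z = 0. Lengths are in m, angles in rad, forces in N, time in s.
With the tool pointing down it reaches from about 0.35 to 0.9 m from the base axis. Payload 8.1 kg.
Tool frame: the origin (TCP) lies at the very end of the fingers, on their centre line; the grasp point (between the pads) lies 19 mm behind it; z points along the fingers, y is the direction in which the jaws open and shut (so a half turn about z gives the same grasp; the last joint's range is limited). The gripper opens to 85 mm and grips with 20 to 120 N. Pads are 22 mm wide; open, the fingers measure 114 mm over their backs; the gripper's body (76 mm by 85 mm) begins 54 mm behind the grasp point. The pads swing forward as they close: fully open they stand 13 mm farther back than shut.
Start: joints at [-1.235, 0.434, 0.025, 1.573, -0.012, 1.134, -0.075], TCP at [0.266, 0.566, 0.231] pointing down, gripper open.
Joint ranges: [-2.62, 2.62], [-0.44, 2.09], [-1.27, 1.32], [0.08, 2.57], [-1.32, 4.46], [0.12, 2], [-2.74, 2.74]. Speed limits (rad/s): [2.22, 2.22, 3.01, 3.01, 3.14, 3.14, 3.14].

### API

Orientations are given as a unit quaternion [x, y, z, w].
In Python, from cell import ctrl gives the robot as it stands. Calls block until the motion is done:
- ctrl.move_ptp(position, orientation): joint-space move of the TCP to a pose.
- ctrl.move_linear(position, v=0.15, rot=None, stop_force=None): straight line of the TCP; rot=None keeps the orientation; v is the mean speed in m/s. With stop_force (N) it stops when the force on the tool has changed by that much, and returns True; else False.
- ctrl.move_joints(angles): joint-space move.
- ctrl.gripper_open() and ctrl.close_gripper(): open the fingers fully, or close them until they stop; the grip force is fixed at half the most.
- ctrl.hold(seconds).
- ctrl.ik(position, orientation): joint angles nearest the present ones, or None.
- ctrl.read_state(): the state.
- ctrl.snapshot(name): name is "scene" or "top" or "wrist"; returns a dict with "image" (400x640x3 uint8, red, green, blue), "intrinsics" (3x3 intrinsics, pixels), "extrinsics" (4x4, takes a point from world to camera coordinates). Camera axes: x right, y down, z forward; pixel columns grow to the right and rows downward; lengths in m; the calibration is good to about 2 mm. A picture is of the moment at which its call begins. There is no depth.
A pose or a line that the arm cannot do raises ctrl.PlanningError and nothing moves.
- ctrl.hand_in(): hands the job in, once; it reports no verdict.
Trained networks look in a picture, given as the dict that the camera call returned (one of the last four; its "shot" number tells which), for a name from the list of things; names that differ only in an ending like _2 or _b are one class to them, and where a whole thing is asked for, a point or a joint stands for the part that bears it (a point fixed in the world has none). Each returns a list of dicts, best first, with "conf" (0 to 1); they miss things now and then, are a little off and sometimes report something else, mostly with a low value. They report only what shows in the picture. A call takes as long as a camera call.
- ctrl.recognise(picture, thing): "box" ([left, top, right, bottom] in pixels, round what is visible of it).
- ctrl.pinpoint(picture, thing): "position" ([row, column] in pixels: a listed point, or the origin of a listed thing).
The state is a dict: "clock": time; "joint_pos": joint angles; "dq": joint speeds; "tau": joint torques, N m; "ee_pos": TCP position; "tool_rot": TCP orientation; "force": force on the tool from outside, world axes, zero at the start; "moment": the same for the moment, N m; "finger_gap": opening from 0.0 (shut) to 1.0 (fully open).
Only numpy, scipy, OpenCV 4.12 (cv2) and the standard library are available. Lean on these libraries where they do the work, as an engineer would, in place of code of your own. Each camera call takes 0.05 s, during which the arm holds its last target.

### The job

The tawa on the induction hob is to be heated a little hotter than the hob is set: with a fingertip, roll the knurled heat wheel in the hob's front control strip exactly one click up, its top moving towards the long red end of the row of heat marks beside it, and leave it resting in that next notch. Then push the green start button all the way down and let it spring back. Pick nothing up, and leave the tawa and the other kitchen things where they are.

Things in the scene. Friction and masses are not known exactly. Their poses are not given: they have to be found in the camera images.
- hob: portable induction hob, silver housing, black glass, 360 mm deep (x), 290 mm wide (y), 65 mm high, too heavy to shift. Origin: centre of its underside on the ledge. Its -x side is the front, with the black control strip (top 65 mm above the ledge); its +y is to the left for someone facing that front from the robot. It may stand turned by up to 0.3 rad.
- wheel_crown (a point): highest point of the heat wheel, mid-width, fixed in the hob, 73 mm above the ledge, (-138, 55, 73) mm from the hob's origin in its axes. Only the top of the wheel stands out of its slot, 8 mm above the strip. Along its flat sides run fixed grey cheeks, 50 mm long, 5.5 mm above the strip, outer faces 15 mm from the wheel's mid-plane: a fingertip pressing down meets the wheel first.
- heat_wheel (a joint): turn of the heat wheel, rad: black knurled thumbwheel, 48 mm across, 16 mm wide, axle level along the hob's x. Grows (hotter) as its top moves to the hob's -y, where the heat marks get longer and redder. Sprung notches every 0.5236 from 0 to 3.14; starts in 1.047 or 1.571; snaps into the next when past half way. A click takes about 1.5 N along the rim and 12.6 mm of rim travel.
- heat_rim (a point): point on the wheel's rim, 24 mm from the axle, turning with it; at the crown when the joint reads 0, on the white line. A fingertip pressed on the knurl with about 5 N grips it. The wheel bears one coloured line across its rim per notch, white at 0, then yellow through orange to dark red at 3.14; the line of the notch in use lies on the crown, between two white ticks on the cheeks.
- start_top (a point): centre of the top face of the green start button, a 22 mm round cap that stands 6 mm above the strip (71 mm above the ledge), at (-138, -70, 71) mm from the hob's origin in the hob's axes.
- start_button (a joint): how far the start button is pushed down, m: 0 out, 0.004 fully in. Sprung: it starts to move at about 1.3 N, is fully in at about 4 N, and comes back when let go.
- tawa: black iron tawa on the hob's glass, 252 mm across, 16 mm high, with a long wooden-ended handle that points to the back right (its own +x) and rises to about 115 mm above the ledge. Origin: centre of its underside.
- turner: steel turner lying on the ledge left of the hob, 345 mm long along its x, blade 95 x 80 mm at +x. Origin: on the ledge, about mid-length.
- katori_left: small steel bowl, 82 mm across, 36 mm high, on the ledge in front of the hob, to the left. Origin: centre of its underside.
- katori_right: small steel bowl, 82 mm across, 36 mm high, on the ledge in front of the hob, to the right. Origin: centre of its underside.
- tub: blue plastic tub with a lid, 120 mm across, 87 mm high, on the ledge right of the hob. Origin: centre of its underside.
- spoon_rest: round white ceramic spoon rest with a short tail, 124 mm across, 14 mm high, on the ledge far to the right. Origin: centre of its underside.
- tong: steel lever tong, 225 mm long, lying across the spoon rest. Origin: on its underside, near its middle.

How it is judged:
By the outcome, as a careful person would: the job done as asked, in the order asked, and still so for the second after the job is handed in, with the robot touching nothing.
It also fails if it takes over 40 s, if anything falls off the work surface, if the arm or the gripper's body presses on something with over 40 N, if the wrist force passes 120 N, or if a joint passes its speed limit or range.

## Working session

There is one attempt and no reset: what is moved stays moved. The work goes in short steps, each a Python script; the robot and the scene stay as the last script left them, time stands still between calls to the robot, and variables do not carry over. Pictures are saved under pics/ and viewed, and the job is handed in when it is done.

```bash
ls; mkdir -p pics
python3 - <<'E'
from cell import ctrl
import cv2,numpy as np
s=ctrl.read_state();print(s)
for n in ["scene","top"]:
    p=ctrl.snapshot(n); cv2.imwrite(f"pics/{n}0.png",p["image"][:,:,::-1])
    print(n,p["intrinsics"],p["extrinsics"])
    for t in ["hob","wheel_crown","start_top","heat_rim","tawa","katori_left","katori_right","tub"]:
        print(t,[(np.round(d["position"],1),round(d["conf"],2)) for d in ctrl.pinpoint(p,t)[:2]])
E
```

```text
pics
{'clock': 0.0, 'joint_pos': array([-1.23460049,  0.43522808,  0.02497143,  1.57412676, -0.01158114,
        1.13398623, -0.07512298]), 'dq': array([-6.38608505e-04,  1.43498942e-03,  1.49177321e-03, -1.74634893e-05,
       -1.14031000e-03,  8.77444051e-04,  9.75969606e-05]), 'tau': array([ 7.86095316e-04, -6.70462561e+01,  1.02537006e+00, -3.16208124e+01,
        1.55628944e-02,  1.25169632e-02,  9.78120113e-06]), 'ee_pos': array([0.26536859, 0.56529474, 0.23051132]), 'tool_rot': array([ 2.17682792e-01,  9.76019241e-01, -7.96280194e-04, -9.46751692e-05]), 'force': array([-0.26836288,  0.01029322, -0.08842977]), 'moment': array([-0.00568178, -0.06535982,  0.04554395]), 'finger_gap': 0.9991919379046904}
scene [[376.19499774   0.         322.510242  ]
 [  0.         376.19499774 200.78328039]
 [  0.           0.           1.        ]] [[-0.74098061  0.67144268 -0.01060512  0.46692595]
 [ 0.47251489  0.51009936 -0.71869905 -0.17377986]
 [-0.47715555 -0.53755314 -0.69524039  1.43714319]
 [ 0.          0.          0.          1.        ]]
hob []
wheel_crown [(array([216.9, 365.5]), 0.
[... 212 characters left out ...]
)]
tub [(array([172.5, 237.9]), 0.6)]
top [[396.53956973   0.         315.97176672]
 [  0.         396.53956973 199.32796418]
 [  0.           0.           1.        ]] [[-0.01025268 -0.99986547 -0.01280368 -0.0646873 ]
 [-0.98228874  0.01246652 -0.18695832  0.54999898]
 [ 0.18709279  0.01066008 -0.9822844   1.29384723]
 [ 0.          0.          0.          1.        ]]
hob [(array([163.1, 307. ]), 0.17)]
wheel_crown [(array([212.3, 276.9]), 0.78)]
start_top [(array([217.7, 312.5]), 0.43)]
heat_rim [(array([210.6, 284.1]), 0.57)]
tawa [(array([161.9, 306.6]), 0.76)]
katori_left [(array([263.8, 214.7]), 0.81)]
katori_right []
tub [(array([178.9, 418. ]), 0.84), (array([219.5, 311.3]), 0.65)]
```

View pics/scene0.png

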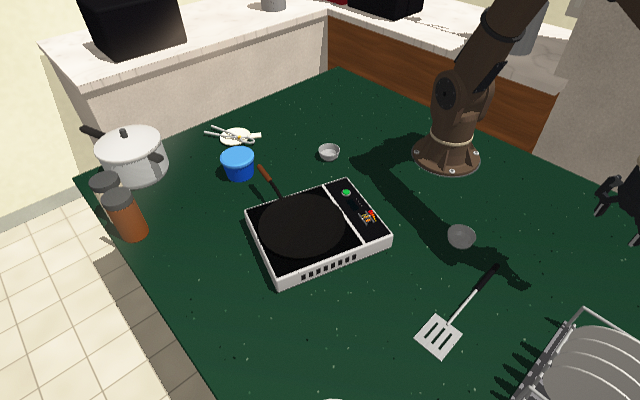

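View pics/top0.png

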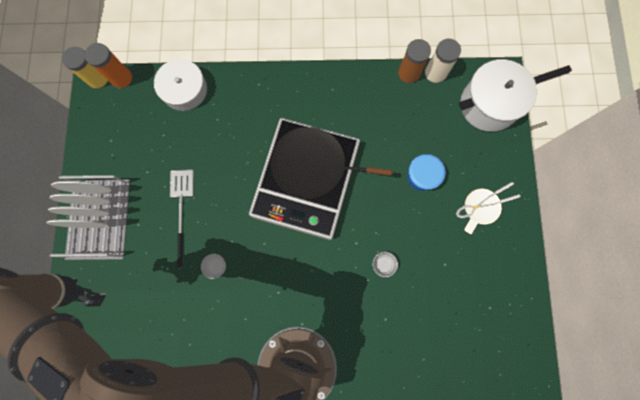

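```bash
cat > h.py <<'E'
import numpy as np, cv2
def ray(p,rc):
    K,T=p["intrinsics"],p["extrinsics"]; R,t=T[:3,:3],T[:3,3]
    d=R.T@np.linalg.inv(K)@np.array([rc[1],rc[0],1.]); return -R.T@t,d
def atz(p,rc,z):
    c,d=ray(p,rc); return c+d*(z-c[2])/d[2]
def proj(p,X):
    T=p["extrinsics"]; c=T[:3,:3]@np.array(X)+T[:3,3]; u=p["intrinsics"]@c; return np.array([u[1],u[0]])/u[2]
E
python3 - <<'E'
import cv2
for n,(r0,r1,c0,c1) in {"scene":(140,290,290,480),"top":(170,290,200,370)}.items():
    im=cv2.imread(f"pics/{n}0.png")[r0:r1,c0:c1]
    cv2.imwrite(f"pics/{n}0z.png",cv2.resize(im,None,fx=4,fy=4,interpolation=cv2.INTER_CUBIC))
E
```

```text
(no output)
```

View pics/top0z.png

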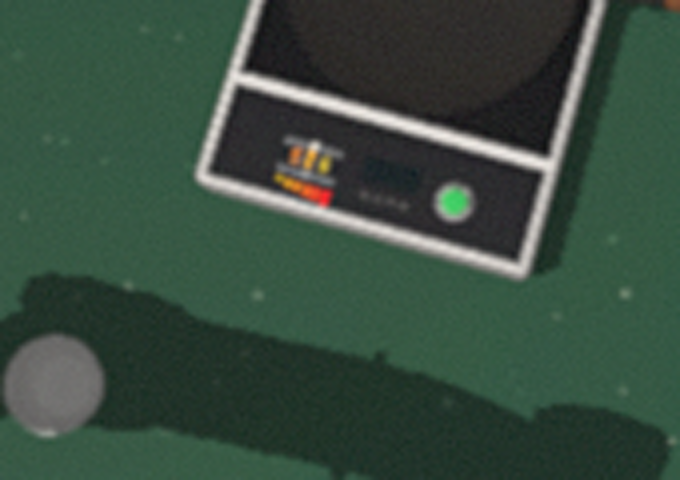

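View pics/scene0z.png

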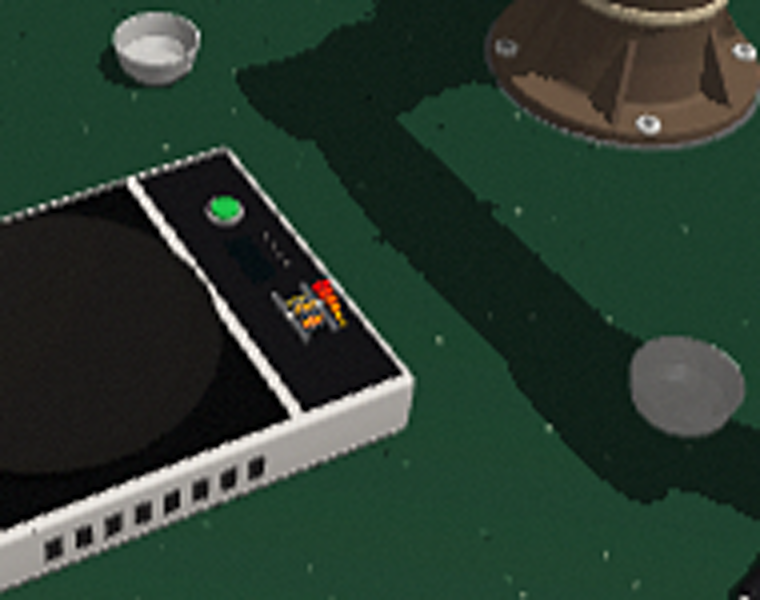

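The top view shows the hob turned clockwise, with the wheel near (row 211, col 277), the red end of the marks on its right, and the green button near (220, 313). Next I'll fit the hob pose from the corners, button and wheel.

```bash
cat > fit.py <<'E'
from h import *
from scipy.optimize import least_squares
import json
def hobpt(q,X):
    c,s=np.cos(q[2]),np.sin(q[2]); return np.array([q[0]+c*X[0]-s*X[1],q[1]+s*X[0]+c*X[1],X[2]])
def green(p):
    im=p["image"].astype(int); m=(im[:,:,1]>150)&(im[:,:,0]<110)&(im[:,:,2]<150)
    n,l,st,ce=cv2.connectedComponentsWithStats(m.astype(np.uint8)); 
    i=1+np.argmax(st[1:,4]); return ce[i][::-1],st[i,4]
def fit(obs): # list of (pic, X, rc, w)
    f=lambda q: np.concatenate([(proj(p,hobpt(q,X))-rc)*w for p,X,rc,w in obs])
    return least_squares(f,[.55,0,-.25],loss="soft_l1")
E
python3 - <<'E'
from cell import ctrl
from fit import *
P={n:ctrl.snapshot(n) for n in ["top","scene"]}
t,s=P["top"],P["scene"]
print(green(t),green(s))
F=[-.18,.145,.065]
obs=[(t,[-.18,.145,.065],[215,250.2],1),(t,[-.18,-.145,.065],[238.5,331],1),(t,[.18,.145,.065],[119.5,281],1),(t,[.18,-.145,.065],[139,359],1),
(s,[-.18,-.145,.065],[177.5,347],1),(s,[-.18,.145,.065],[235,392.5],1),
(t,[-.138,-.07,.071],green(t)[0],2),(s,[-.138,-.07,.071],green(s)[0],2),(t,[-.138,.055,.073],[212.3,276.9],.5),(s,[-.138,.055,.073],[216.9,365.5],.5)]
r=fit(obs);print(r.x,np.round(r.fun.reshape(-1,2),1).tolist())
q=r.x
print(hobpt(q,[-.138,.055,.073]),hobpt(q,[-.138,-.07,.071]))
json.dump(list(q),open("q.json","w"))
E
```

```text
(array([219.78571429, 313.5       ]), np.int32(28)) (array([191.48, 346.  ]), np.int32(25))
[ 0.62817431 -0.03425108 -0.30000206] [[-0.8, -2.5], [0.4, 0.1], [-2.9, -0.8], [-0.2, 1.2], [-2.5, -0.7], [-0.6, 1.1], [0.6, -1.2], [-0.8, -0.8], [-1.4, -0.0], [-0.2, -0.1]]
[0.51259167 0.05907446 0.073     ] [ 0.4756514  -0.06034253  0.071     ]
```

```bash
cat > tool.py <<'E'
from fit import *
from scipy.spatial.transform import Rotation as Ro
def quat(yaw,sgn):
    x=sgn*np.array([-np.sin(yaw),np.cos(yaw),0]); z=np.array([0,0,-1.]); y=np.cross(z,x)
    return Ro.from_matrix(np.stack([x,y,z],1)).as_quat()
E
python3 - <<'E'
from cell import ctrl
from tool import *
q=json.load(open("q.json"))
ctrl.close_gripper()
pos=hobpt(q,[-.138,.055,.073])+[0,0,.12]
best=None
for s in (1,-1):
    j=ctrl.ik(pos,quat(q[2],s)); print(s,None if j is None else np.round(j,2))
    if j is not None:
        d=np.abs(j-ctrl.read_state()["joint_pos"]).max()
        if best is None or d<best[0]: best=(d,s)
s=best[1]; print(best)
ctrl.move_ptp(pos,quat(q[2],s)); json.dump(s,open("s.json","w"))
st=ctrl.read_state();print(st["clock"],st["ee_pos"],pos,st["force"],st["finger_gap"])
p=ctrl.snapshot("wrist"); cv2.imwrite("pics/w1.png",p["image"][:,:,::-1])
for t in ["wheel_crown","start_top","heat_rim"]:
    print(t,[(np.round(d["position"],1),round(d["conf"],2)) for d in ctrl.pinpoint(p,t)[:2]])
print(green(p)); print(proj(p,hobpt(q,[-.138,.055,.073])),proj(p,hobpt(q,[-.138,-.07,.071])))
import pickle;pickle.dump(p,open("w1.pkl","wb"))
E
```

```text
1 [-0.69  0.32  0.61  1.92 -0.22  0.96 -0.27]
-1 [-0.21  0.3  -0.01  1.89  0.    0.96  2.62]
(np.float64(0.5825941174164748), 1)
3.8 [0.51269477 0.0605574  0.19295058] [0.51259167 0.05907446 0.193     ] [0.16421507 1.10958024 0.63047208] -0.0024326842545076433
wheel_crown [(array([189.7, 318.7]), 0.7)]
start_top []
heat_rim [(array([204.1, 316.1]), 0.9)]
(array([291.63768116,  69.22463768]), np.int32(138))
[189.76013169 317.54867019] [296.02036042 317.01561928]
```

View pics/w1.png

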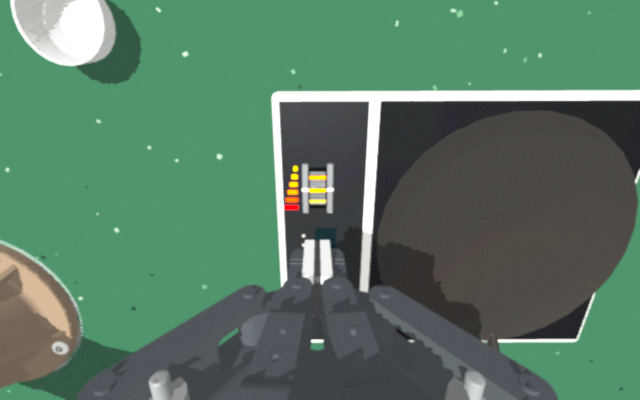

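The wrist view confirms the wheel crown at (190, 318), within about 1 px of the prediction, with the red end of the marks towards the image bottom (hob -y). A yellow line lies between the ticks, and an oranger one waits above it. I'll approach 6.3 mm to the +y side of the crown and press.

Run:
```python
import cv2
im=cv2.imread("pics/w1.png")[150:230,265:355]
cv2.imwrite("pics/w1z.png",cv2.resize(im,None,fx=7,fy=7,interpolation=cv2.INTER_CUBIC))
from cell import ctrl
from tool import *
q=json.load(open("q.json"))
def rep(m):
    st=ctrl.read_state();e=st["ee_pos"];c,s=np.cos(q[2]),np.sin(q[2]);d=e[:2]-np.array(q[:2])
    print(m,round(st["clock"],2),np.round([1e3*(c*d[0]+s*d[1]),1e3*(-s*d[0]+c*d[1]),1e3*e[2]],2),np.round(st["force"],2))
rep("now")
ctrl.move_linear(hobpt(q,[-.138,.0613,.085]),v=.1); ctrl.hold(.3); rep("above")
r=ctrl.move_linear(hobpt(q,[-.138,.0613,.067]),v=.015,stop_force=5); rep(("press",r)); ctrl.hold(.2); rep("held")
p=ctrl.snapshot("wrist"); cv2.imwrite("pics/w2.png",p["image"][:,:,::-1])
```

```text
now 4.0 [-138.2    55.72  192.96] [-0.17 -0.95 -0.19]
above 5.53 [-137.88   61.41   85.28] [0.02 0.63 0.07]
('press', True) 6.34 [-138.02   61.39   72.97] [-0.04  0.72  8.47]
held 6.54 [-138.02   61.38   72.97] [-1.69  0.01  9.14]
```

View pics/w1z.png

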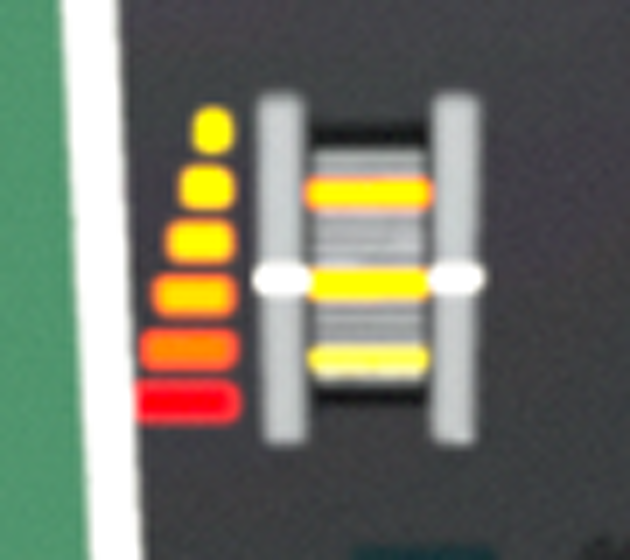

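View pics/w2.png

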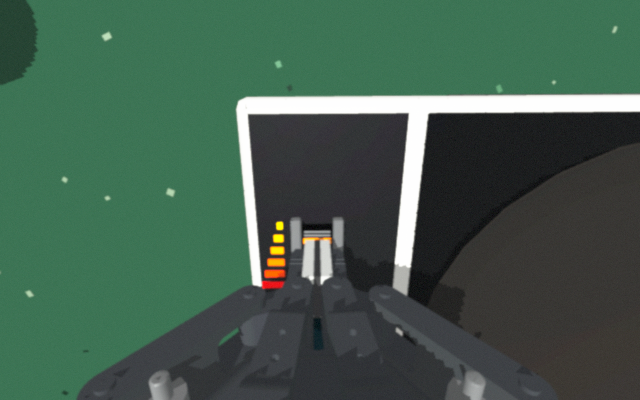

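The fingertip sits on the knurl at z = 73 mm with 9 N, in line with the wheel; now the roll.

Run:
```python
from cell import ctrl
from tool import *
q=json.load(open("q.json"))
def rep(m):
    st=ctrl.read_state();e=st["ee_pos"];c,s=np.cos(q[2]),np.sin(q[2]);d=e[:2]-np.array(q[:2])
    f=st["force"]
    print(m,round(st["clock"],2),np.round([1e3*(c*d[0]+s*d[1]),1e3*(-s*d[0]+c*d[1]),1e3*e[2]],2),"F hob",np.round([c*f[0]+s*f[1],-s*f[0]+c*f[1],f[2]],2))
rep("start")
for y in (.058,.0545,.0515,.0487):
    ctrl.move_linear(hobpt(q,[-.138,y,.0728]),v=.02); rep(y)
ctrl.hold(.2);rep("end")
ctrl.move_linear(hobpt(q,[-.138,.0487,.09]),v=.05); 
ctrl.move_linear(hobpt(q,[-.138,.055,.193]),v=.15);ctrl.hold(.2);rep("up")
p=ctrl.snapshot("wrist"); im=p["image"][:,:,::-1]; cv2.imwrite("pics/w3.png",im)
cv2.imwrite("pics/w3z.png",cv2.resize(im[150:230,265:355],None,fx=7,fy=7,interpolation=cv2.INTER_CUBIC))
```

```text
start 6.59 [-137.99   61.39   72.98] F hob [-1.35  0.17  8.44]
0.058 6.9 [-137.97   58.16   73.  ] F hob [-2.54  0.24  7.55]
0.0545 7.22 [-137.92   54.47   73.  ] F hob [-1.7   0.33  7.45]
0.0515 7.53 [-137.92   51.28   73.  ] F hob [-2.19 -1.05  7.34]
0.0487 7.82 [-137.89   48.76   73.02] F hob [-1.24 -0.69  6.24]
end 8.02 [-137.89   48.75   72.99] F hob [-1.24 -1.08  6.15]
up 9.55 [-138.45   54.69  192.15] F hob [-0.27 -0.32  0.11]
```

View pics/w3z.png

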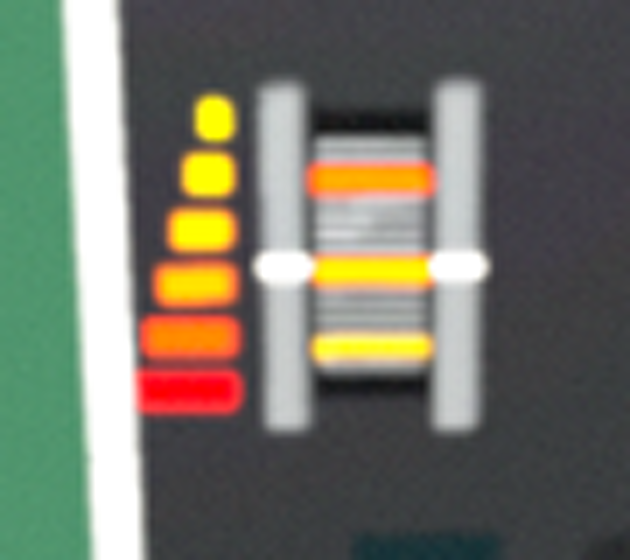

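The zoom shows the wheel moved exactly one click: the orange-yellow line now lies between the ticks at (row ~188, col ~318), with the earlier yellow line below it. Next is the button.

Run:
```python
from cell import ctrl
from tool import *
q=json.load(open("q.json"))
def rep(m):
    st=ctrl.read_state();e=st["ee_pos"];c,s=np.cos(q[2]),np.sin(q[2]);d=e[:2]-np.array(q[:2])
    f=st["force"]
    print(m,round(st["clock"],2),np.round([1e3*(c*d[0]+s*d[1]),1e3*(-s*d[0]+c*d[1]),1e3*e[2]],2),np.round(f,2))
ctrl.move_linear(hobpt(q,[-.138,-.07,.19]),v=.15);ctrl.hold(.3);rep("over")
p=ctrl.snapshot("wrist"); cv2.imwrite("pics/w4.png",p["image"][:,:,::-1])
g,a=green(p); print(g,a,proj(p,hobpt(q,[-.138,-.07,.071])),[ (d["position"],d["conf"]) for d in ctrl.pinpoint(p,"start_top")[:1]])
c=atz(p,g,.071); print(c,hobpt(q,[-.138,-.07,.071]))
```

```text
over 10.88 [-138.01  -69.48  189.93] [0.12 0.09 0.07]
[142.50549592 145.927038  ] 62046 [189.03563227 317.29019326] [([188.9, 315.1], 0.59)]
[0.33922605 0.02804901 0.071     ] [ 0.4756514  -0.06034253  0.071     ]
```

View pics/w4.png

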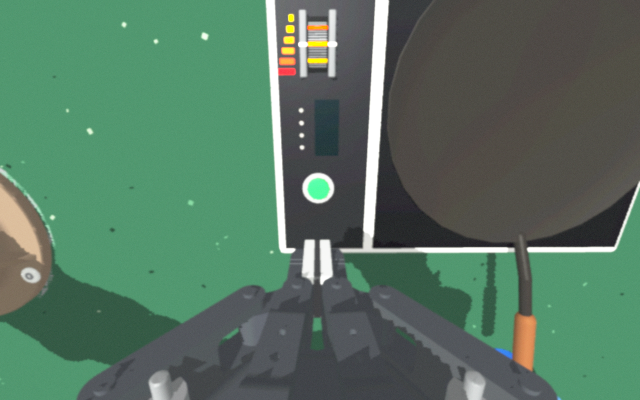

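The button is at (188, 318), against (189, 317) predicted. Pressing it now.

Run:
```python
from cell import ctrl
from tool import *
q=json.load(open("q.json"))
def rep(m):
    st=ctrl.read_state();e=st["ee_pos"];c,s=np.cos(q[2]),np.sin(q[2]);d=e[:2]-np.array(q[:2])
    print(m,round(st["clock"],2),np.round([1e3*(c*d[0]+s*d[1]),1e3*(-s*d[0]+c*d[1]),1e3*e[2]],2),np.round(st["force"],2))
ctrl.move_linear(hobpt(q,[-.138,-.07,.08]),v=.1);ctrl.hold(.2);rep("above")
r=ctrl.move_linear(hobpt(q,[-.138,-.07,.0645]),v=.012,stop_force=10);rep(("press",r));ctrl.hold(.3);rep("held")
```

```text
above 12.43 [-137.73  -69.84   80.41] [-0.07  0.04  0.25]
('press', True) 13.45 [-138.    -70.02   67.02] [-1.35  0.25 10.15]
held 13.75 [-138.    -70.02   67.02] [-1.37  0.62  9.51]
```

The tip stopped at z = 67.0 mm with 9.5–10 N, which is the full 4 mm of travel. I'll lift, check, and then hand in.

Run:
```python
from cell import ctrl
from tool import *
q=json.load(open("q.json"))
ctrl.move_linear(hobpt(q,[-.138,-.07,.09]),v=.05)
ctrl.move_linear(hobpt(q,[-.138,-.07,.19]),v=.15);ctrl.hold(.3)
st=ctrl.read_state();print(st["clock"],st["force"],st["ee_pos"])
p=ctrl.snapshot("wrist"); cv2.imwrite("pics/w5.png",p["image"][:,:,::-1])
p=ctrl.snapshot("scene"); cv2.imwrite("pics/s5.png",p["image"][:,:,::-1])
```

```text
15.4833 [0.15635204 0.03109094 0.43954387] [ 0.47532939 -0.06042061  0.18945507]
```

View pics/w5.png

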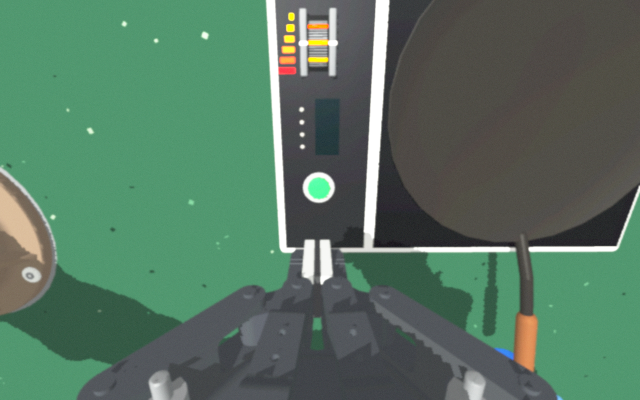

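View pics/s5.png

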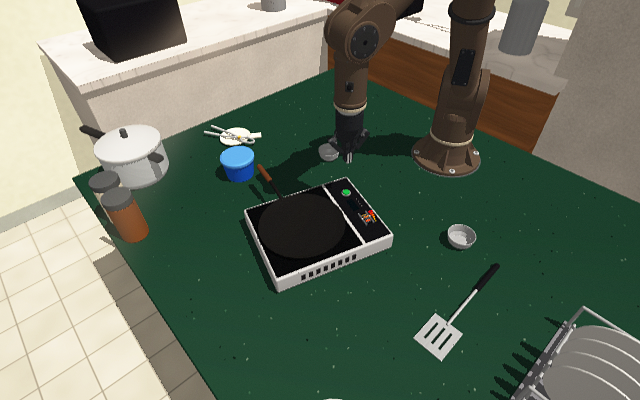

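The wheel line is still between the ticks at (43, 318), and the button at (187, 319) is out again. Everything else is where it was, and the arm is clear.

```bash
python3 -c "
from cell import ctrl
print(ctrl.hand_in())"
```

```text
the job is handed in; nothing more can be done
None
```

The heat wheel is one click hotter and the start button has been pushed fully in and released. The job is handed in; my last clock reading, just before that, was 15.5 s.

- **Wheel:** With the closed fingertips I pressed on the knurl at 6–9 N and rolled it 12.6 mm towards the red end. Pictures before and after show the next, more orange line resting between the white ticks. It was still there after the button press.
- **Button:** I pushed the start button down to z = 67.0 mm at about 10 N, which is its full 4 mm of travel. After the release, the wrist picture looks the same as before the press, so it has sprung back.
- **Other things:** In the last pictures the tawa and the other kitchen things are where they were, and the arm is clear of everything.

No check failed. My simple green-colour search for the button picked up the green worktop in the wrist pictures, so I ignored it. The network and the hob-pose fit agreed to about 2 px.

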